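# Lay the standing board into the corner fence

### The arm

A 7-joint arm with a two-finger parallel gripper is mounted at the origin on a cart in front of the work surface, level with it; the furniture and walls round the work are solid. World frame = base frame: x ahead of the robot, y to its left, z up, the work surface at z = 0. Lengths are in m, angles in rad, forces in N, time in s.
With the tool pointing down it reaches from about 0.35 to 0.9 m from the base axis. Payload 19.9 kg.
Tool frame: the origin (TCP) lies at the very end of the fingers, on their centre line; the grasp point (between the pads) lies 19 mm behind it; z points along the fingers, y is the line along which they close (so a half turn about z gives the same grasp; the last joint's range is limited). The gripper opens to 94 mm and grips with 3 to 60 N. Pads are 16 mm wide; open, the fingers measure 119 mm over their backs; the gripper's body (75 mm by 177 mm) begins 78 mm behind the grasp point.
Start: joints at [-1.319, 0.417, -0.01, 1.614, 0.005, 1.111, -0.053], TCP at [0.18, 0.598, 0.205] pointing down, gripper open.
Joint ranges: [-2.81, 2.81], [-0.39, 2.02], [-1.27, 1.25], [0.06, 2.57], [-1.19, 4.33], [0.19, 2], [-2.82, 2.82]. Speed limits (rad/s): [1.89, 1.89, 2.39, 2.39, 3.01, 3.01, 3.01].

### API

Orientations are given as a rotation vector (axis times angle).
In Python, from rig import readout, viewer, env gives the robot as it stands.
- The arm moves only by the tool drive_tool, never from a script. Its argument "rows" is text: rows parted by semicolons, each of 7 numbers parted by spaces: the finger opening in mm, from 0 to 94, then the shift along the tool's x, y, z in mm, then the turn, a rotation vector about the tool's x, y, z in degrees. In form: grip x y z ax ay az; .... A call has 1 to 8 rows; each row is the pose to reach, as a shift and turn from the pose commanded when the call began, along the tool's axes at that moment; what a row does not reach only later rows make up. A row lasts 1/8 s, in which the tool goes at most 62.5 mm and 10.7 degrees, less where a joint would pass 70% of its speed; a pose out of reach is approached as far as the arm can. A call with a gripper value outside its range is refused whole. The fingers move at their own pace and stop on an object; the grip force is fixed at half the most. Time passes only in rows, so rows that repeat a pose let the fingers close. It gives the time, the measured TCP pose, the force, the opening and the grip force at its end, in the units of the state.
- readout.sense(): the state, without advancing time (a new reading comes with each control period).
- viewer.grab_frame(name): name is "scene" or "top" or "wrist"; returns the picture (420x560x3 uint8, red, green, blue); there is no depth.
- viewer.camera_info(name): a dict with "mtx" (3x3 intrinsics, pixels), "view" (4x4, takes a point from world to camera coordinates); the wrist camera has in their place "hand_eye" (4x4, takes a point from camera to tool coordinates, whose origin is the TCP and whose axes are the flange's). Camera axes: x right, y up, looking along -z (the intrinsics and any distortion apply to the point x, -y, -z); pixel columns grow to the right and rows downward; lengths in m; the calibration is good to about 2 mm. A picture is of the moment at which its call begins: read the wrist's pose just before it. camera_info takes no time and is no camera call.
- env.hand_in(): hands the job in; it is judged then, once.
The state is a dict: "time": time; "joint_pos": joint angles; "joint_vel": joint speeds; "effort": joint torques, N m; "tcp_pos": TCP position; "orientation": TCP orientation; "ft_force": force on the tool from outside, world axes, zero at the start; "ft_torque": the same for the moment, N m; "finger_gap": finger opening in m; "gripper_force": force on a finger pad.
Only numpy, scipy, OpenCV 4.12 (cv2) and the standard library are available. Lean on these libraries where they do the work, as an engineer would, in place of code of your own. Each camera call takes 0.05 s, during which the arm holds its last target. There are 200 camera calls.

### The job

Get the board ready for marking out: with the fingertips, tip the board that stands on its long narrow edge over so that it lies flat on the table, then push it into the inner corner of the metal corner fence, its whole long edge against the long bar and its right-hand end against the short bar. Only push it, do not pick it up, and leave the other loose things on the table where they are.

Things in the scene. Friction and masses are not known exactly. Their poses are not given: they have to be found in the camera images.
- board_mid (a point): Centre of a plain wooden board, 160 mm long, 40 mm wide, 18 mm thick, about 65 g, and the board's axes: x across its width, y along its length, z through its thickness. At the start it stands upright on a long narrow edge on the near side of the fence's long bar: x points up or down, 40 mm high, 18 mm thick at the foot, this point 20 mm above the table.
- board: The same board; this origin is the centre of one broad face, 9 mm from the board's centre, same axes. Pushed level at its upper edge, near mid-length, it tips about the lower edge on the far side, best if the fingertip rises along with it in an arc; past about 25 degrees it falls flat by itself. Pushed low down it slides. Lying flat, it slides easily.
- corner_fence: Metal corner fence of two flat aluminium bars, 20 mm wide and 14 mm high, screwed to the table; it cannot move. Origin on the table at its inner corner. Its x points away from the robot, its y to the left. The long bar's near face is the plane x = 0, from the corner to y = 210 mm; the short bar's left face is the plane y = 0, from the corner to x = -60 mm (towards the robot).
- sanding_block: Cork sanding block lying flat, 63 x 113 x 34 mm, a bystander. Origin at the centre of the underside, long along y.
- masking_roll: Roll of masking tape lying flat, 96 mm across, 24 mm high, a bystander. Origin at the centre of the underside.
- screw_pot: Open round tin pot with screws, 65 mm across, 75 mm high, a bystander behind the fence. Origin at the centre of the underside.
- short_offcut: Short wooden offcut, 30 x 60 x 30 mm, a bystander behind the fence. Origin at the centre of the underside, long along y.
- wax_tin: Flat round tin, 73 mm across, 26 mm high, a bystander right of the fence. Origin at the centre of the underside.
- pencil: Flat carpenter's pencil, 168 x 12 x 10 mm, a bystander near the robot. Origin at the centre of the underside, long along x.

How it is judged:
By the outcome, as a careful person would: the job done as asked, in the order asked, and still so for the second after the job is handed in, with the robot touching nothing.
It also fails if it takes over 56 s, if anything falls off the work surface, if the arm or the gripper's body presses on something with over 40 N, if the wrist force passes 120 N, or if a joint passes its speed limit or range.

## Working session

There is one attempt and no reset: what is moved stays moved. The work goes in short steps, Python scripts to look and compute and a tool call to move; the robot and the scene stay as the last step left them, time stands still between calls to the robot, and variables do not carry over. Pictures are saved under pics/ and viewed, at most 10 in all, crops included, and the job is handed in when it is done.

Besides the shell and the picture viewer there is one more tool, called after "Call:" as name(argument=value, ...) on one line, values as JSON. drive_tool: Moves the arm, as the interface text tells. Its arguments: {"type":"object","properties":{"rows":{"type":"string"}},"required":["rows"]}

```bash
mkdir -p pics; ls
python3 - <<'E'
from rig import readout, viewer
import cv2, numpy as np
np.set_printoptions(precision=4,suppress=True)
s=readout.sense(); print(s['time'],s['tcp_pos'],s['orientation'],s['ft_force'])
for n in ("top","scene"):
    f=viewer.grab_frame(n); cv2.imwrite(f"pics/{n}0.png",f[:,:,::-1]); i=viewer.camera_info(n)
    for k in i: print(n,k,i[k])
print(viewer.camera_info("wrist"))
E
```

```text
pics
0.0 [0.1803 0.598  0.2048] [-0.4582 -3.1079  0.0019] [ 0.4975  0.0766 -0.2618]
top mtx [[477.5082   0.     288.73  ]
 [  0.     477.5082 202.0781]
 [  0.       0.       1.    ]]
top view [[-0.0728 -0.9973 -0.0012  0.007 ]
 [ 0.9767 -0.0716  0.2025 -0.5633]
 [-0.2021  0.0135  0.9793 -1.0847]
 [ 0.      0.      0.      1.    ]]
scene mtx [[452.5746   0.     280.7342]
 [  0.     452.5746 202.9577]
 [  0.       0.       1.    ]]
scene view [[ 0.5388 -0.8423 -0.0157 -0.3255]
 [ 0.444   0.2681  0.855  -0.2883]
 [-0.7159 -0.4676  0.5184 -0.8029]
 [ 0.      0.      0.      1.    ]]
{'mtx': array([[328.2642,   0.    , 286.0426],
       [  0.    , 328.2642, 208.629 ],
       [  0.    ,   0.    ,   1.    ]]), 'hand_eye': array([[ 0.0005,  0.9742,  0.2258,  0.0653],
       [ 1.    , -0.0006,  0.0004, -0.0003],
       [ 0.0006,  0.2258, -0.9742, -0.1794],
       [ 0.    ,  0.    ,  0.    ,  1.    ]])}
```

View pics/top0.png

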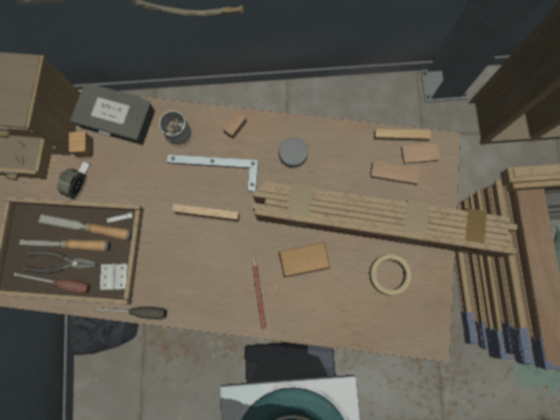

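View pics/scene0.png

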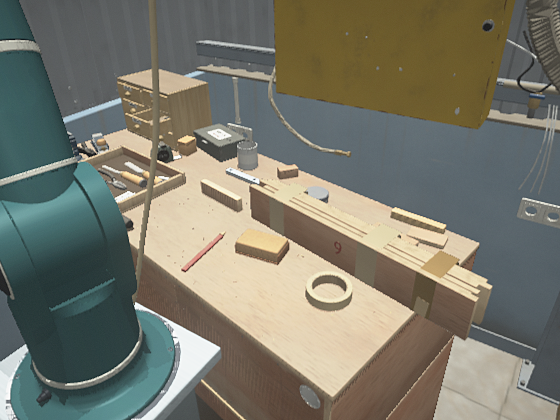

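The top view shows the fence's long bar from about (168,160) to (257,162) and its short bar down to (252,190). The standing board runs from (172,208) to (239,216). A tall plank bundle starts right of the fence at about (258,205). I'll measure these from the pixels.

```bash
cat > h.py <<'E'
import numpy as np, cv2
from scipy.spatial.transform import Rotation as R
from rig import readout, viewer
np.set_printoptions(precision=4,suppress=True)
def cam(name,s=None):
    i=viewer.camera_info(name)
    if name!="wrist": V=np.linalg.inv(i["view"])
    else:
        T=np.eye(4);T[:3,:3]=R.from_rotvec(s["orientation"]).as_matrix();T[:3,3]=s["tcp_pos"]; V=T@i["hand_eye"]
    return i["mtx"],V
def ray(c,u,v,z):
    K,V=c; d=np.array([(u-K[0,2])/K[0,0],-(v-K[1,2])/K[1,1],-1]); d=V[:3,:3]@d; o=V[:3,3]
    return o+d*(z-o[2])/d[2]
def pix(c,p):
    K,V=c; q=np.linalg.inv(V)@np.append(p,1); return np.array([K[0,2]+K[0,0]*q[0]/-q[2],K[1,2]-K[1,1]*q[1]/-q[2]])
def tool(s,v): return R.from_rotvec(s["orientation"]).as_matrix().T@np.array(v)*1000
E
python3 - <<'E'
from h import *
c=cam("top"); print(c[1][:3,3])
for n,u,v,z in [("long bar near L",168,166,.014),("inner corner",248,167,.014),("short end",249,190,.014),("boardL",173,207,.04),("boardR",238,214,.04),("bundle L near",257,214,.1),("bundle L far",262,186,.1),("tray",138,205,.03)]: print(n,ray(c,u,v,z))
im=cv2.imread("pics/top0.png")[120:260,120:320]; cv2.imwrite("pics/c0.png",cv2.resize(im,None,fx=4,fy=4,interpolation=cv2.INTER_CUBIC))
E
```

```text
[ 0.3314 -0.0186  1.1763]
long bar near L [0.6864 0.2627 0.014 ]
inner corner [0.669  0.0612 0.014 ]
short end [0.6093 0.0621 0.014 ]
boardL [0.5743 0.2465 0.04  ]
boardR [0.5455 0.0901 0.04  ]
bundle L near [0.531 0.041 0.1  ]
bundle L far [0.596  0.0255 0.1   ]
tray [0.5877 0.3342 0.03  ]
```

View pics/c0.png

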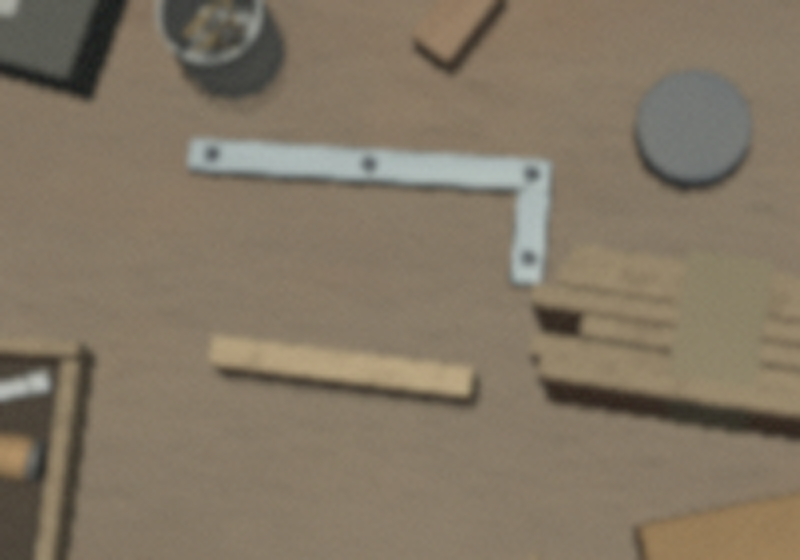

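The crop confirms the layout: board top from (212,350) to (474,383), inner corner at about (515,189), and short bar end at (512,281), all in crop pixels. Next I'll work out the move to above the board.

Run:
```python
from h import *
c=cam("top"); f=lambda u,v,z: ray(c,u/4+120,v/4+120,z)
L=f(192,172,.014);C=f(515,188,.014);S=f(512,281,.014)
print("fence",L,C,S,"yaw",np.degrees(np.arctan2(-(L-C)[0],(L-C)[1])))
for p in [(212,366),(472,396),(215,337),(474,368)]: print(f(*p,.04))
s=readout.sense(); M=R.from_rotvec(s["orientation"]).as_matrix(); print(M); print(tool(s,np.array([.50,.17,.22])-s["tcp_pos"]))
c2=cam("scene")
for z in(0,.05,.1): print("bundle near-left top as seen in scene (250,187)/(250,218)",ray(c2,250,187,z),ray(c2,250,218,z))
```

```text
fence [0.6943 0.2625 0.014 ] [0.6689 0.0594 0.014 ] [0.6088 0.0646 0.014 ] yaw -7.133452870227547
[0.5632 0.2468 0.04  ]
[0.5333 0.0908 0.04  ]
[0.581  0.2445 0.04  ]
[0.5504 0.0887 0.04  ]
[[-0.9574  0.2886 -0.0003]
 [ 0.2886  0.9574 -0.001 ]
 [-0.     -0.0011 -1.    ]]
[-429.6868 -317.6089  -14.7394]
bundle near-left top as seen in scene (250,187)/(250,218) [0.6666 0.1488 0.    ] [0.5293 0.0493 0.    ]
bundle near-left top as seen in scene (250,187)/(250,218) [0.5952 0.094  0.05  ] [0.4684 0.002  0.05  ]
bundle near-left top as seen in scene (250,187)/(250,218) [0.5239 0.0391 0.1   ] [ 0.4075 -0.0452  0.1   ]
```

Call:
drive_tool(rows="94 -54 -40 -2 0 0 1; 94 -108 -80 -4 0 0 2; 94 -162 -120 -6 0 0 3; 94 -216 -160 -8 0 0 4; 94 -270 -200 -10 0 0 5; 94 -324 -240 -12 0 0 6; 94 -378 -280 -14 0 0 6; 94 -430 -318 -15 0 0 6")

```text
time: 1.1
tcp_pos: [0.4801, 0.196, 0.2199]
orientation: [0.62, 3.08, 0.0]
ft_force: [1.0, 0.9, 0.3]
finger_gap: 0.0942
gripper_force: 0.0
```

Run:
```python
from h import *
s=readout.sense(); print(s['time'],s['tcp_pos'],s['orientation'],s['ft_force']); f=viewer.grab_frame("wrist"); cv2.imwrite("pics/w1.png",f[:,:,::-1])
```

```text
1.1 [0.4801 0.196  0.2199] [0.6199 3.0797 0.0002] [0.9638 0.8814 0.3333]
```

View pics/w1.png

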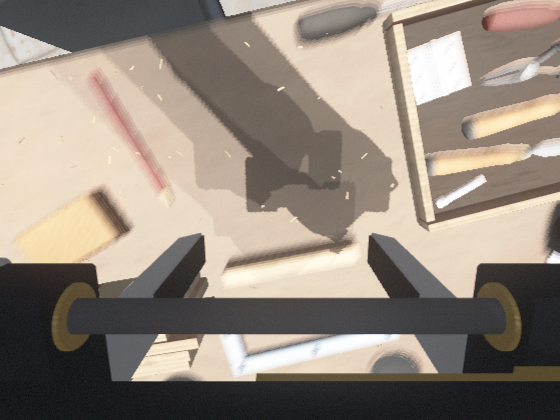

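The wrist view shows the board's top edge between about (223,278) and (358,252), and the fence at about (225,340)–(395,335), partly hidden by the gripper. The turn went the wrong way, so I'll correct it while checking the board against this view.

Run:
```python
from h import *
s=readout.sense(); c=cam("wrist",s)
for p in [(.5632,.2468,.04),(.5333,.0908,.04),(.581,.2445,.04),(.5504,.0887,.04),(.6689,.0594,.014),(.6943,.2625,.014),(.6088,.0646,.014)]: print(p,pix(c,p))
im=cv2.imread("pics/w1.png")[220:380,200:410]; cv2.imwrite("pics/w1c.png",cv2.resize(im,None,fx=3.5,fy=3.5,interpolation=cv2.INTER_CUBIC))
```

```text
(0.5632, 0.2468, 0.04) [360.496  235.0597]
(0.5333, 0.0908, 0.04) [226.3252 262.689 ]
(0.581, 0.2445, 0.04) [363.953  249.3104]
(0.5504, 0.0887, 0.04) [230.9701 275.7983]
(0.6689, 0.0594, 0.014) [252.2965 350.7035]
(0.6943, 0.2625, 0.014) [402.3287 312.8434]
(0.6088, 0.0646, 0.014) [236.7703 312.2128]
```

View pics/w1c.png

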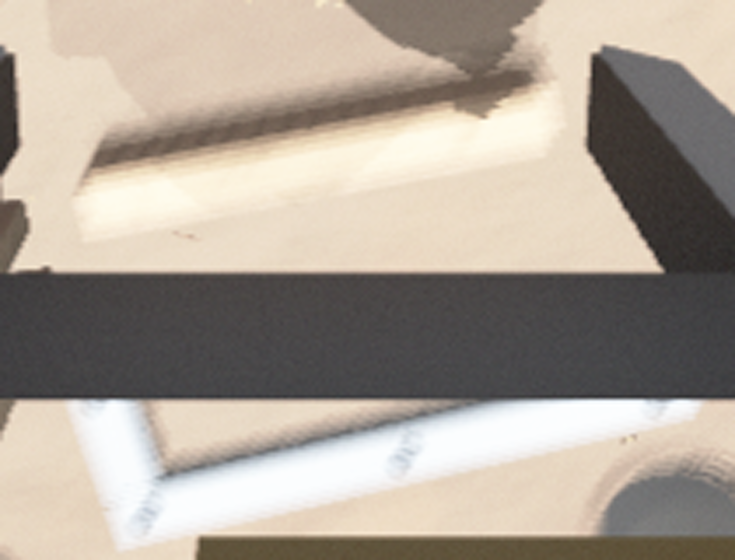

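Call:
drive_tool(rows="94 0 0 0 0 0 -6; 94 0 0 0 0 0 -12; 94 0 0 0 0 0 -12; 94 0 0 0 0 0 -12")

```text
time: 1.65
tcp_pos: [0.4791, 0.1978, 0.2197]
orientation: [-0.299, -3.127, 0.0]
ft_force: [-0.7, 0.7, -0.1]
finger_gap: 0.094
gripper_force: 0.0
```

Run:
```python
from h import *
s=readout.sense(); print(s['time'],s['tcp_pos'],s['orientation'],s['ft_force'],abs(s['joint_vel']).max()); f=viewer.grab_frame("wrist"); cv2.imwrite("pics/w2.png",f[:,:,::-1])
im=f[210:385,190:420,::-1]; cv2.imwrite("pics/w2c.png",cv2.resize(im,None,fx=3.4,fy=3.4,interpolation=cv2.INTER_CUBIC))
c=cam("wrist",s)
for p in [(.5632,.2468,.04),(.5333,.0908,.04),(.581,.2445,.04),(.5504,.0887,.04),(.6689,.0594,.014),(.6943,.2625,.014),(.6088,.0646,.014)]: print(p,(pix(c,p)-[190,210])*3.4)
```

```text
1.65 [0.4791 0.1978 0.2197] [-0.2989 -3.1272  0.0003] [-0.7491  0.658  -0.0575] 0.007693058416415569
(0.5632, 0.2468, 0.04) [515.5726 153.5371]
(0.5333, 0.0908, 0.04) [ 50.3787 153.7184]
(0.581, 0.2445, 0.04) [516.789  202.4638]
(0.5504, 0.0887, 0.04) [ 56.546  200.6665]
(0.6689, 0.0594, 0.014) [ 72.8929 463.6529]
(0.6943, 0.2625, 0.014) [595.4512 433.5662]
(0.6088, 0.0646, 0.014) [ 48.372  324.8353]
```

View pics/w2c.png

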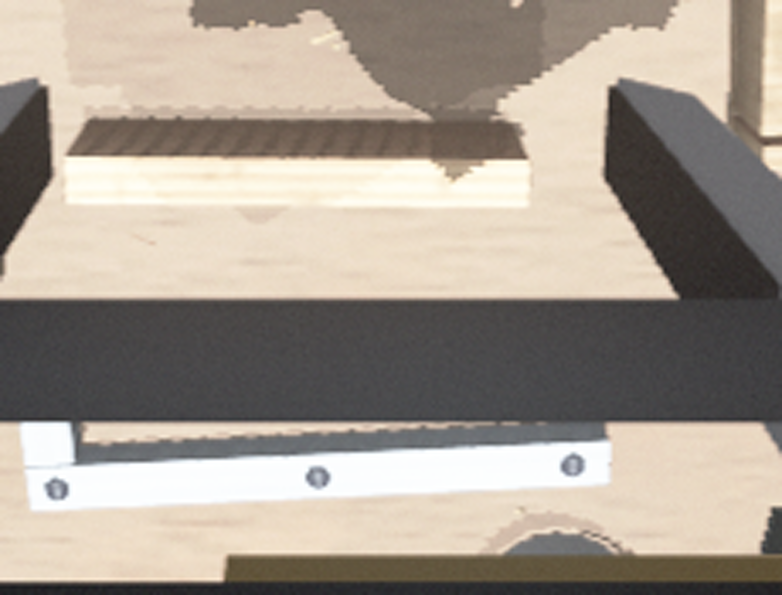

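The still picture agrees with the top view to about 4 mm. The board's top corners are near (67,157) and (525,157), far (67,204) and (528,206). The fence inner corner is at (75,463) and its left end at (607,440).

Run:
```python
from h import *
s=readout.sense(); c=cam("wrist",s); f=lambda u,v,z: ray(c,190+u/3.4,210+v/3.4,z)
b=[f(67,157,.04),f(525,157,.04),f(67,204,.04),f(528,206,.04)]; print(np.array(b)); m=np.mean(b,0)
y=b[1]+b[3]-b[0]-b[2]; y/=np.linalg.norm(y); print("len",np.linalg.norm(b[1]-b[0]),"mid",m,"heading",np.degrees(np.arctan2(y[0],y[1])))
C=f(75,463,.014);L=f(607,440,.014);d=L-C; print("fence",C,L,np.linalg.norm(d),np.degrees(np.arctan2(d[0],d[1])))
M=R.from_rotvec(s["orientation"]).as_matrix(); print("tool heading",np.degrees(np.arctan2(M[0,1],M[1,1])))
n=np.array([y[1],-y[0],0])
tgt=m-n*(.009+.008+.02); tgt[2]=.036; print("pre",tgt,"tool shift",tool(s,tgt-s["tcp_pos"]))
```

```text
[[0.5357 0.0962 0.04  ]
 [0.5651 0.2499 0.04  ]
 [0.5524 0.092  0.04  ]
 [0.5831 0.2482 0.04  ]]
len 0.15651162247749884 mid [0.5591 0.1716 0.04  ] heading 10.97689572000159
fence [0.669  0.0604 0.014 ] [0.698  0.2667 0.014 ] 0.20834340912017635 8.02454327797837
tool heading 10.886946068593227
pre [0.5227 0.1786 0.036 ] tool shift [-46.4132 -10.6133 183.6869]
```

Call:
drive_tool(rows="94 -25 -10 45 0 0 0; 94 -40 -10 90 0 0 0; 94 -40 -10 130 0 0 0; 94 -41 -10 160 0 0 0; 94 -42 -10 180 0 0 0; 94 -42 -10 184 0 0 0; 94 -42 -10 184 0 0 0; 94 -42 -10 184 0 0 0")

```text
time: 2.7
tcp_pos: [0.5191, 0.1804, 0.0367]
orientation: [0.295, 3.127, 0.001]
ft_force: [1.2, 0.3, -0.3]
finger_gap: 0.094
gripper_force: 0.0
```

Call:
drive_tool(rows="94 -12 0 0 0 0 0; 94 -19 0 0 0 0 0; 94 -24 0 0 0 0 0; 94 -28 0 -1 0 0 0; 94 -32 0 -2.5 0 0 0; 94 -36 0 -4 0 0 0; 94 -40 0 -5.5 0 0 0; 94 -44 0 -7 0 0 0")

```text
time: 3.7
tcp_pos: [0.5621, 0.1719, 0.0429]
orientation: [0.295, 3.128, -0.0]
ft_force: [-0.3, -0.5, 0.8]
finger_gap: 0.0944
gripper_force: 0.0
```

Call:
drive_tool(rows="94 -4 0 -1.5 0 0 0; 94 -8 0 -2 0 0 0; 94 -12 0 -2 0 0 0; 94 -16 0 -2 0 0 0; 94 -18 0 -2 0 0 0; 94 -18 0 -2 0 0 0")

```text
time: 4.45
tcp_pos: [0.5796, 0.1684, 0.0447]
orientation: [0.295, 3.128, -0.0]
ft_force: [-0.0, -0.5, 0.7]
finger_gap: 0.094
gripper_force: 0.0
```

Run:
```python
from h import *
f=viewer.grab_frame("wrist")
f2=viewer.grab_frame("scene")[150:230,180:320]
a=f[150:400,150:430,::-1]; b=cv2.resize(f2[:,:,::-1],(440,250)); cv2.imwrite("pics/w3.png",np.hstack([np.ascontiguousarray(a),b]))
```

```text
(no output)
```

View pics/w3.png

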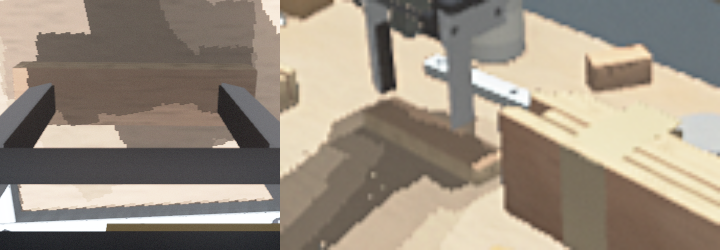

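The board lies flat, with its near upper edge at crop row ~66 and its ends at crop columns ~25 and ~257. Next I'll work out the pre-push pose behind it, square to the fence.

Run:
```python
from h import *
s=readout.sense(); c=cam("wrist",s)
a=ray(c,150+27,150+68,.018); b=ray(c,150+257,150+68,.018); print(a,b,np.linalg.norm(a-b))
h=np.radians(8.02); ey=np.array([np.sin(h),np.cos(h),0]); ex=np.array([np.cos(h),-np.sin(h),0]); C=np.array([.669,.0604,0])
for p in(a,b): print("fence frame",(p-C)@ex,(p-C)@ey)
m=(a+b)/2; t=m-ex*.030; t[2]=.009; print(t,tool(s,t-s["tcp_pos"]), (t-C)@ex,(t-C)@ey)
```

```text
[0.555  0.1008 0.018 ] [0.5828 0.2473 0.018 ] 0.1491828062290793
fence frame -0.11850915763274401 0.02405306076430005
fence frame -0.11145039705792448 0.1730687766251796
[0.5392 0.1782 0.009 ] [41.2916  1.999  35.6752] -0.14497977734533424 0.09856091869473983
```

Call:
drive_tool(rows="94 22 1 0 0 0 -1; 94 42 2 0 0 0 -2; 94 44 2 8 0 0 -2.9; 94 44 2 20 0 0 -2.9; 94 44 2 32 0 0 -2.9; 94 44 2 36 0 0 -2.9; 94 44 2 36 0 0 -2.9")

```text
time: 5.42
tcp_pos: [0.5367, 0.1784, 0.0083]
orientation: [-0.216, -3.134, 0.001]
ft_force: [-0.2, 0.2, 0.0]
finger_gap: 0.0937
gripper_force: 0.0
```

Call:
drive_tool(rows="94 -10 0 0 0 0 0; 94 -18 0 0 0 0 0; 94 -25 0 0 0 0 0; 94 -32 0 0 0 0 0; 94 -40 0 0 0 0 0; 94 -48 0 0 0 0 0; 94 -56 0 0 0 0 0; 94 -64 0 0 0 0 0")

```text
time: 6.42
tcp_pos: [0.6006, 0.1699, 0.0087]
orientation: [0.216, 3.134, -0.0]
ft_force: [-1.8, 0.3, 0.6]
finger_gap: 0.094
gripper_force: 0.5
```

Call:
drive_tool(rows="94 -7 0 0 0 0 0; 94 -14 0 0 0 0 0; 94 -20 0 0 0 0 0; 94 -24 0 0 0 0 0; 94 -27 0 0 0 0 0; 94 -29 0 0 0 0 0; 94 -30 0 0 0 0 0")

```text
time: 7.3
tcp_pos: [0.6299, 0.1658, 0.0088]
orientation: [0.216, 3.134, -0.0]
ft_force: [-0.7, -0.2, 0.3]
finger_gap: 0.0938
gripper_force: 0.3
```

Call:
drive_tool(rows="94 -2 0 0 0 0 0; 94 -4 0 0 0 0 0; 94 -5 0 0 0 0 0; 94 -6 0 0 0 0 0")

```text
time: 7.8
tcp_pos: [0.6347, 0.1652, 0.0086]
orientation: [-0.215, -3.132, 0.0]
ft_force: [-12.2, -0.3, 8.5]
finger_gap: 0.0942
gripper_force: 5.9
```

Contact reached at 12 N. I'll back off, raise the tool and look.

Call:
drive_tool(rows="94 8 0 0 0 0 0; 94 30 0 0 0 0 0; 94 50 0 -30 0 0 0; 94 60 0 -80 0 0 0; 94 80 0 -130 0 0 0; 94 90 0 -170 0 0 0; 94 90 0 -170 0 0 0; 94 90 0 -170 0 0 0")

```text
time: 8.8
tcp_pos: [0.5463, 0.1773, 0.1782]
orientation: [-0.216, -3.134, 0.0]
ft_force: [-0.7, -0.4, -0.6]
finger_gap: 0.094
gripper_force: 0.0
```

Run:
```python
from h import *
s=readout.sense(); print(s['time'],s['tcp_pos'],s['orientation']); f=viewer.grab_frame("wrist"); cv2.imwrite("pics/w4.png",cv2.resize(f[190:390,170:430,::-1],None,fx=3,fy=3,interpolation=cv2.INTER_CUBIC))
```

```text
8.8 [0.5463 0.1773 0.1782] [-0.2156 -3.1341  0.0002]
```

View pics/w4.png

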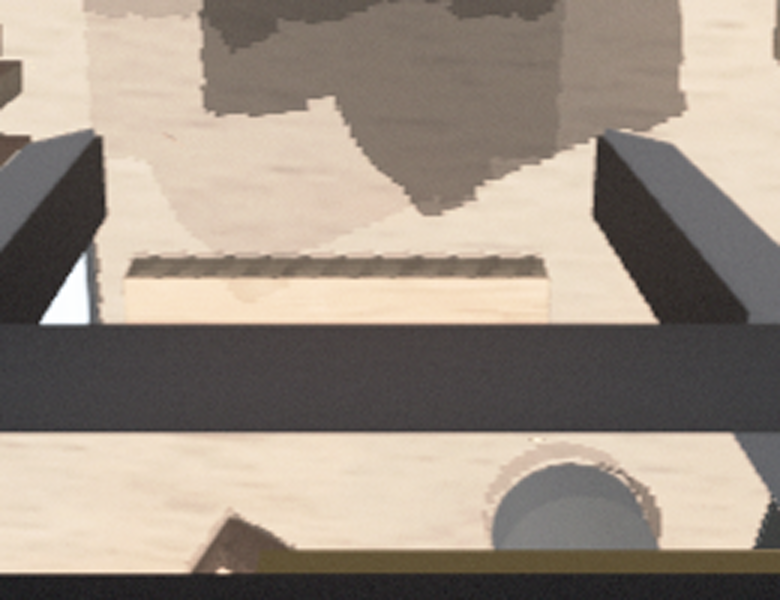

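The board sits square against the long bar. Its near upper edge runs from (125,277) to (550,277), and the short bar's left face is at column ~95. Next I'll work out the end push.

Run:
```python
from h import *
s=readout.sense(); c=cam("wrist",s); g=lambda u,v,z: ray(c,170+u/3,190+v/3,z)
h=np.radians(8.02); ey=np.array([np.sin(h),np.cos(h),0]); ex=np.array([np.cos(h),-np.sin(h),0]); C=np.array([.669,.0604,0])
F=lambda p:((p-C)@ex,(p-C)@ey)
a=g(125,277,.018);b=g(550,277,.018); print(F(a),F(b),np.linalg.norm(a-b)); print("short bar face",F(g(97,310,.014)))
e=F(b)[1]; t=C+ex*-.020+ey*(e+.0125+.02); t[2]=.010; print(t,tool(s,t-s["tcp_pos"]))
```

```text
(np.float64(-0.03990000843443036), np.float64(0.01503613202210766)) (np.float64(-0.04046382850953688), np.float64(0.17346481935292804)) 0.1584296905963145
short bar face (np.float64(-0.024349407247551857), np.float64(0.002750661019786097))
[0.6779 0.2671 0.01  ] [-118.3024  107.2867  167.5293]
```

Call:
drive_tool(rows="50 -40 36 0 0 0 0; 0 -80 72 0 0 0 0; 0 -117 107 10 0 0 0; 0 -117 107 60 0 0 0; 0 -117 107 110 0 0 0; 0 -117 107 150 0 0 0; 0 -117 107 167 0 0 0; 0 -117 107 168 0 0 0")

```text
time: 9.85
tcp_pos: [0.6768, 0.2669, 0.0097]
orientation: [-0.216, -3.133, 0.002]
ft_force: [0.4, -0.2, -0.6]
finger_gap: 0.0173
gripper_force: 0.0
```

Call:
drive_tool(rows="0 0 0 0 0 0 0; 0 0 -8 0 0 0 0; 0 0 -14 0 0 0 0; 0 0 -18 0 0 0 0; 0 0 -21 0 0 0 0; 0 0 -24 0 0 0 0; 0 0 -27 0 0 0 0; 0 0 -29 0 0 0 0")

```text
time: 10.85
tcp_pos: [0.6732, 0.2385, 0.0108]
orientation: [0.216, 3.134, 0.0]
ft_force: [0.4, 1.5, 1.1]
finger_gap: 0.0008
gripper_force: 0.8
```

Call:
drive_tool(rows="0 0 -2 0 0 0 0; 0 0 -3 0 0 0 0; 0 0 -4 0 0 0 0; 0 0 -5 0 0 0 0")

```text
time: 11.35
tcp_pos: [0.6725, 0.2337, 0.0108]
orientation: [0.216, 3.134, -0.0]
ft_force: [0.2, 0.3, 2.0]
finger_gap: 0.0004
gripper_force: 1.0
```

Call:
drive_tool(rows="0 0 -1 0 0 0 0; 0 0 -2 0 0 0 0; 0 0 -3 0 0 0 0")

```text
time: 11.72
tcp_pos: [0.6721, 0.231, 0.0108]
orientation: [0.216, 3.134, 0.001]
ft_force: [0.9, 4.9, 0.3]
finger_gap: 0.0004
gripper_force: 2.1
```

Call:
drive_tool(rows="0 0 -1 0 0 0 0; 0 0 -2 0 0 0 0; 0 0 -2 0 0 0 0")

```text
time: 12.1
tcp_pos: [0.672, 0.2305, 0.0112]
orientation: [0.214, 3.133, 0.003]
ft_force: [2.0, 9.5, 1.8]
finger_gap: 0.0002
gripper_force: 3.7
```

Call:
drive_tool(rows="0 0 10 0 0 0 0; 0 0 18 -20 0 0 0; 0 10 18 -60 0 0 0; 40 45 0 -70 0 0 0; 80 50 -40 -70 0 0 0; 80 50 -80 -60 0 0 0; 80 50 -82 -30 0 0 0; 80 50 -82 -5 0 0 0")

```text
time: 13.1
tcp_pos: [0.6116, 0.1539, 0.0164]
orientation: [0.217, 3.133, 0.0]
ft_force: [0.4, 0.6, 0.3]
finger_gap: 0.0473
gripper_force: 0.0
```

Call:
drive_tool(rows="80 0 0 4 0 0 0; 80 -8 0 4 0 0 0; 80 -14 0 4 0 0 0; 80 -18 0 4 0 0 0; 80 -20 0 4 0 0 0; 80 -22 0 4 0 0 0; 80 -23 0 4 0 0 0")

```text
time: 13.98
tcp_pos: [0.6328, 0.1513, 0.0116]
orientation: [-0.215, -3.132, 0.0]
ft_force: [-10.2, 0.2, 8.5]
finger_gap: 0.0797
gripper_force: 5.1
```

Call:
drive_tool(rows="80 8 0 0 0 0 0; 80 30 0 0 0 0 0; 94 40 0 -40 0 0 0; 94 40 0 -90 0 0 0; 94 40 0 -140 0 0 0; 94 40 0 -190 0 0 0; 94 40 0 -230 0 0 0; 94 40 0 -230 0 0 0")

```text
time: 14.98
tcp_pos: [0.5952, 0.157, 0.2449]
orientation: [0.215, 3.129, 0.003]
ft_force: [-0.9, 0.3, -0.5]
finger_gap: 0.0938
gripper_force: 0.0
```

Call:
drive_tool(rows="94 0 0 0 0 0 0; 94 0 0 0 0 0 0")

```text
time: 15.22
tcp_pos: [0.5936, 0.1566, 0.2405]
orientation: [-0.215, -3.133, 0.001]
ft_force: [0.6, 0.6, 0.1]
finger_gap: 0.094
gripper_force: 0.0
```

Run:
```python
from h import *
s=readout.sense(); print(s['time'],s['tcp_pos'],s['orientation']); f=viewer.grab_frame("wrist"); cv2.imwrite("pics/w5.png",cv2.resize(f[150:350,170:430,::-1],None,fx=3,fy=3,interpolation=cv2.INTER_CUBIC))
c=cam("wrist",s)
for p in [(.669,.0604,.014),(.698,.2667,.014)]: print((pix(c,p)-[170,150])*3)
```

```text
15.225 [0.5936 0.1566 0.2405] [-0.2155 -3.1325  0.0013]
[155.0799 308.5551]
[632.2954 310.0488]
```

View pics/w5.png

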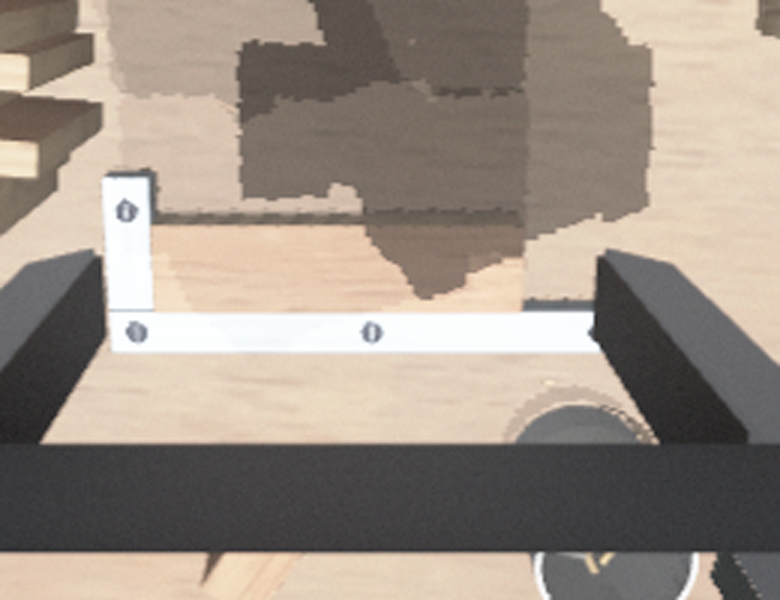

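The board lies flat in the corner. Its far edge meets the long bar along row ~311 and its right end meets the short bar at column ~153, with no gap visible. Handing in.

```bash
python3 -c "
from rig import env
print(env.hand_in())"
```

```text
the job is handed in; nothing more can be done
None
```

The board was tipped flat and pushed into the fence's inner corner, with no gap visible at either bar; none of the moves touched the bystanders, and I handed it in at about 15 s (no verdict was returned).

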